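# Gauge the lube bowl and open the safety-capped refill

## Robot

A 6-joint arm with a two-finger parallel gripper is mounted at the origin on the work surface. World frame = base frame: x ahead of the robot, y to its left, z up, the work surface at z = 0. Lengths are in m, angles in rad, forces in N, time in s.
With the tool pointing down it reaches from about 0.25 to 0.775 m from the base axis. Payload 4 kg.
Tool frame: the origin (TCP) lies on the centre line of the jaws, within the pads' length; the fingertips stand 19 mm ahead of it and the grasp point (between the pads) is the TCP; x points along the fingers, z is the direction in which the jaws open and shut, and the axes are right-handed (so a half turn about x gives the same grasp; the last joint's range is limited). The gripper opens to 94 mm and grips with 3 to 60 N. Pads are 16 mm wide; open, the fingers measure 119 mm over their backs; the gripper's body (75 mm by 177 mm) begins 78 mm behind the grasp point.
Start: joints at [1.039, 0.087, 1.371, -0, 1.684, -0.103], TCP at [0.229, 0.5, 0.225] pointing down, gripper open.
Joint ranges: [-3.1, 3.1], [-0.76, 2.03], [0.27, 2.55], [-1.08, 4.22], [0.17, 2.65], [-2.57, 2.57]. Speed limits (rad/s): [2.79, 2.79, 3.14, 3.14, 3.14, 3.14].

## Interface

Orientations are given as [roll, pitch, yaw] about the fixed x, y, z axes, in that order (R = Rz(yaw) Ry(pitch) Rx(roll)).
In Python, from bench import robot, snapshot, camera_params gives the robot as it stands.
- The arm moves only by the tool step_arm, never from a script. Its argument "motion" is text: rows parted by semicolons, each of 7 numbers parted by spaces: the opening in per cent of the stroke, from 0 (shut) to 100 (fully open), then the shift along the tool's x, y, z in cm, then the turn, a rotation vector about the tool's x, y, z in rad. A call has 1 to 20 rows; each row shifts and turns the commanded pose from where the row before left it, along the tool's axes as they then stand; what a row does not reach is not made up. A row lasts 1/12 s, in which the tool goes at most 41.7 mm and 7.16 degrees, less where a joint would pass 70% of its speed; a pose out of reach is approached as far as the arm can. A call with a gripper value outside its range is refused whole. The fingers move at their own pace and stop on an object; the grip force is fixed at half the most. Time passes only in rows, so rows that do not move let the fingers close. It gives the time, the measured TCP pose, the force and the opening at its end, in the units of the state.
- robot.get_obs(): the state, without advancing time (a new reading comes with each control period).
- snapshot(name): name is "scene" or "side" or "wrist"; returns the picture (420x560x3 uint8, red, green, blue); there is no depth.
- camera_params(name): a dict with "fx", "fy", "cx", "cy" (pixels), "R" (3x3) and "t" (3): a world point X has camera coordinates R X + t. Camera axes: x right, y down, z forward; pixel columns grow to the right and rows downward; lengths in m; the calibration is good to about 2 mm. A picture is of the moment at which its call begins: read the wrist's pose just before it. camera_params takes no time and is no camera call; for the wrist camera it gives the pose at the moment of the call.
- robot.close_job(): hands the job in, once; it reports no verdict.
The state is a dict: "time": time; "joint_positions": joint angles; "qvel": joint speeds; "joint_torque": joint torques, N m; "tool_pos": TCP position; "ee_rot": TCP orientation; "wrist_force": force on the tool from outside, world axes, zero at the start; "wrist_torque": the same for the moment, N m; "width": finger opening in m.
Only numpy, scipy, OpenCV 4.12 (cv2) and the standard library are available. Lean on these libraries where they do the work, as an engineer would, in place of code of your own. Each camera call takes 0.05 s, during which the arm holds its last target.

## Task

Check that the white bowl for carabiner lubricant has run dry: take the yellow-handled dip gauge from its stand, dip its tip into the bowl for a moment until it is within about a centimetre of the bottom, and put the gauge back upright and fully seated in its stand. Then open the refill bottle: press its red push-and-turn safety cap down, twist it counter-clockwise about a quarter turn while it is down, lift it off, and finish holding the cap still and level in the gripper, about 10 cm above its closed position and straight over the bottle; do not put it down or let go. Leave the bowl standing where it is and disturb nothing else on the shelf.

Things in the scene. Friction and masses are not known exactly. Their poses are not given: they have to be found in the camera images.
- cap_center (a point): Centre of the refill bottle's red fluted round cap, 18 mm below its top and 18 mm above its lower rim. Cap 48 mm in diameter, 36 mm high, about 40 g; z up its axis; white line on top along its +x. Grip across any diameter. Its lower rim is 12 mm above the bottle's sloping shoulder, so fingertips may reach down to the rim.
- bottle_mouth (a point): Centre of the top of the bottle's neck, 122 mm above the shelf, 6 mm above the closed cap's centre, inside the cap; z up; x is the cap's +x when locked. The closed cap's top is 134 mm above the shelf. After unlocking, the cap springs up 3 mm by itself and must rise 30 mm to clear the neck.
- gauge_grip (a point): Middle of the gauge's upright round yellow handle, 18 mm in diameter, 56 mm long; grip across any diameter. z up the gauge. Below: a 40 mm disc (faces 28 and 32 mm below this point), then an 8 mm steel shaft ending in the tip, 97 mm below this point. About 60 g. Seated, the disc rests on the stand and this point is 112 mm above the shelf.
- gauge_tip (a point): Lowest point of the gauge's steel shaft, on its axis, 97 mm below the middle of the handle; z up along the gauge.
- stand_hole0 (a point): Centre of the mouth of the stand's hole, 80 mm above the shelf, z up. Grey block 70 x 70 mm, 80 mm high, fixed; hole 19 mm square with 2 mm chamfer, 74 mm deep. Fully seated, the gauge's disc lies flat on the block and its tip is 65 mm below this point. The gauge may stand up to 5 mm off-centre.
- bowl_in (a point): Centre of the inner floor of the loose white ceramic bowl (outer rim diameter 110 mm, 45 mm high, about 300 g, empty); z up. It stands free on the shelf.
- headlamp: Silver headlamp, about 55 x 62 mm, 44 mm high, standing in the middle of the chrome turntable (210 mm in diameter, 22 mm high, fixed); origin at its underside. Bystander.
- whistle: Green plastic whistle, about 48 x 20 mm, 23 mm high, lying loose on the shelf; origin at its underside. Bystander.
- case_lid (a joint): Hinge angle of the lid of the small aluminium case (100 x 160 mm, 50 mm high, fixed): 0 shut, about 1.7 rad standing open (reaching about 160 mm above the shelf), as it is and should stay. Bystander.
- carabiner0: Anodized red carabiner, 75 x 45 mm, 9 mm thick, lying loose on the turntable; origin at its underside. Bystander.
- carabiner1: Anodized blue carabiner, 75 x 45 mm, 9 mm thick, lying loose on the turntable; origin at its underside. Bystander.
- carabiner2: Anodized purple carabiner, 75 x 45 mm, 9 mm thick, lying loose on the turntable; origin at its underside. Bystander.
- carabiner3: Anodized orange carabiner, 75 x 45 mm, 9 mm thick, lying loose on the turntable; origin at its underside. Bystander.
- cap: The same cap; origin at the centre of its lower rim. Inner lugs lock it in a sprung bayonet: it neither turns nor lifts until pressed down (5 N to start, 10 N at 5 mm, hard stop at 6 mm). Kept at least 4 mm down it turns counter-clockwise seen from above (clockwise is blocked) and lifts off from 55 to 115 degrees of turn, best about 80.
- gauge: The same dip gauge; origin at its tip.
- bottle: The same refill bottle: white, round, 66 mm in diameter, blue band, held in an 80 mm square aluminium cradle fixed to the shelf; it cannot move or turn. Origin at the centre of its underside, on the shelf.
Mind the look-alikes: they are no part of the job. Leave any pink look-alike of the part that bears stand_hole0 alone. What is shaped like the bottle but orange is not meant.

How it is judged:
By the outcome, as a careful person would: the job done as asked, in the order asked, and still so for the second after the job is handed in, while the arm keeps its last pose, push and grip.
It also fails if it takes over 72 s, if anything falls off the work surface, if the arm or the gripper's body presses on something with over 40 N, if the wrist force passes 120 N, or if a joint passes its speed limit or range.

## Working session

There is one attempt and no reset: what is moved stays moved. The work goes in short steps, Python scripts to look and compute and a tool call to move; the robot and the scene stay as the last step left them, time stands still between calls to the robot, and variables do not carry over. Pictures are saved under pics/ and viewed, and the job is handed in when it is done.

Besides the shell and the picture viewer there is one more tool, called after "Call:" in YAML: its name, and indented under it one key for each argument. step_arm: Moves the arm, as the interface text tells. Its arguments: {"type":"object","properties":{"motion":{"type":"string"}},"required":["motion"]}

```bash
mkdir -p pics; ls
python3 - <<'E'
from bench import robot, snapshot, camera_params
import cv2
print(robot.get_obs())
for n in ["scene","side","wrist"]:
    p=camera_params(n);print(n,p)
    cv2.imwrite(f"pics/{n}0.png",snapshot(n)[:,:,::-1])
E
```

```text
pics
{'time': 0.0, 'joint_positions': array([ 1.03890250e+00,  8.79414609e-02,  1.37224244e+00, -1.66510090e-05,
        1.68361409e+00, -1.03115851e-01]), 'qvel': array([ 0.0010141 , -0.00077447,  0.00124134,  0.00133211,  0.00093612,
        0.00062994]), 'joint_torque': array([-3.77990409e-04, -3.40171123e+01, -3.02430475e+01,  7.20477453e-02,
        3.24861926e-02, -1.68848965e-04]), 'tool_pos': array([0.22842355, 0.49975887, 0.22331755]), 'ee_rot': array([ 3.04598085,  1.56859093, -2.09518795]), 'wrist_force': array([ 0.26303683,  1.81868661, -0.64990642]), 'wrist_torque': array([0.02097694, 0.01425004, 0.02395829]), 'width': 0.09424899223200395}
scene {'fx': 419.1576049132372, 'fy': 419.1576049132372, 'cx': 272.8266834974757, 'cy': 209.9783452596544, 'R': array([[-0.15010508,  0.98862672,  0.00925643],
       [ 0.56010914,  0.09275009, -0.82321029],
       [-0.81470622, -0.11838344, -0.56766111]]), 't': array([ 0.09616118, -0.26080441,  1.64239617])}
side {'fx': 379.0913748881873, 'fy': 379.0913748881873, 'cx': 276.18013248154654, 'cy': 209.8722938942719, 'R': array([[-0.98067123, -0.19554835, -0.00669117],
       [-0.12355999,  0.64544236, -0.75374869],
       [ 0.15171308, -0.7383529 , -0.6571287 ]]), 't': array([0.59046531, 0.16570389, 0.85444634])}
wrist {'fx': 308.90734762951666, 'fy': 308.90734762951666, 'cx': 282.6336248418168, 'cy': 206.41820763622837, 'R': array([[ 0.41514665,  0.9097529 , -0.00171191],
       [ 0.87772917, -0.40003699,  0.26374593],
       [ 0.2392588 , -0.11099583, -0.96459067]]), 't': array([-0.54870083, -0.02764439,  0.39177524])}
```

View pics/scene0.png

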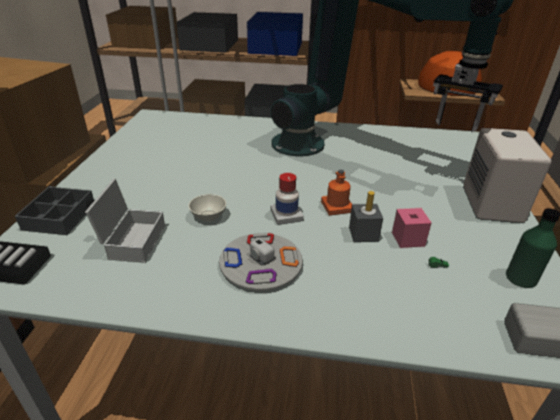

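View pics/side0.png

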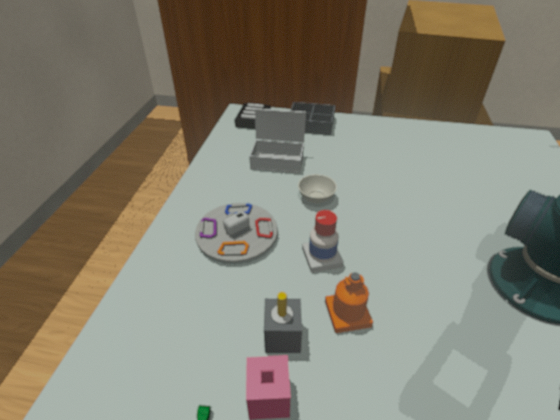

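View pics/wrist0.png

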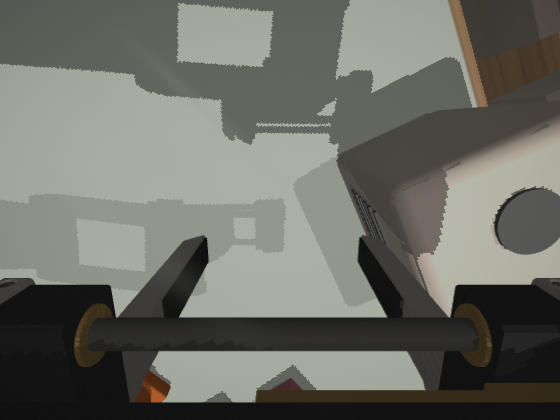

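```bash
cat > h.py <<'E'
import numpy as np, cv2
from bench import robot, snapshot, camera_params
from scipy.spatial.transform import Rotation as Ro
def ray(p,uv):
    d=np.array([(uv[0]-p['cx'])/p['fx'],(uv[1]-p['cy'])/p['fy'],1.]);R=np.array(p['R'])
    d=R.T@d; return -R.T@np.array(p['t']), d/np.linalg.norm(d)
def plane(p,uv,z):
    o,d=ray(p,uv); return o+d*(z-o[2])/d[2]
def tri(rs):
    A=0;b=0
    for o,d in rs:
        M=np.eye(3)-np.outer(d,d);A=A+M;b=b+M@o
    X=np.linalg.solve(A,b)
    return X,[np.linalg.norm((np.eye(3)-np.outer(d,d))@(X-o)) for o,d in rs]
def proj(p,X):
    c=np.array(p['R'])@X+np.array(p['t']);return np.array([c[0]/c[2]*p['fx']+p['cx'],c[1]/c[2]*p['fy']+p['cy']])
def blobs(img,lo,hi,minA=20):
    h=cv2.cvtColor(img,cv2.COLOR_RGB2HSV)
    if lo[0]<0:
        m=cv2.inRange(h,(0,)+lo[1:],hi)|cv2.inRange(h,(180+lo[0],)+lo[1:],(180,)+hi[1:])
    else: m=cv2.inRange(h,lo,hi)
    n,l,s,c=cv2.connectedComponentsWithStats(m)
    return [(s[i].tolist(),c[i].round(2).tolist()) for i in range(1,n) if s[i][4]>=minA],l
E
python3 - <<'E'
from h import *
for n in ["scene","side"]:
    im=cv2.imread(f"pics/{n}0.png")[:,:,::-1]
    print(n,"yellow",blobs(im,(20,150,90),(33,255,255))[0])
    print("red",blobs(im,(-6,170,90),(4,255,255))[0])
    print("white-ish",[b for b in blobs(im,(12,10,110),(45,90,255),150)[0]])
    z=cv2.resize(im[150:290,170:450] if n=="scene" else im[150:420,190:390],None,fx=2.5,fy=2.2 if n=="side" else 2.5,interpolation=cv2.INTER_CUBIC)
    cv2.imwrite(f"pics/{n}z.png",z[:,:,::-1])
E
```

```text
scene yellow [([367, 192, 7, 18, 58], [369.38, 199.71])]
red [([280, 174, 16, 8, 89], [287.09, 177.39]), ([269, 234, 4, 9, 20], [270.65, 237.75])]
white-ish [([89, 0, 30, 47, 734], [101.66, 17.8]), ([172, 0, 138, 40, 1952], [244.19, 9.07]), ([101, 55, 33, 35, 856], [117.11, 72.36]), ([137, 57, 25, 35, 652], [149.38, 73.98]), ([162, 59, 16, 34, 379], [169.94, 75.64]), ([179, 59, 128, 36, 2372], [241.03, 72.25]), ([484, 128, 67, 35, 1492], [515.99, 146.19]), ([275, 180, 24, 21, 168], [286.21, 194.38]), ([188, 193, 39, 22, 658], [207.11, 203.93]), ([120, 219, 39, 29, 426], [137.76, 234.45]), ([219, 233, 84, 56, 2250], [260.61, 260.92]), ([514, 303, 46, 37, 1288], [539.12, 320.46])]
side yellow [([278, 293, 8, 8, 57], [281.58, 296.44]), ([279, 304, 6, 12, 37], [281.43, 310.11])]
red [([318, 212, 17, 12, 83], [326.8, 217.29])]
white-ish [([0, 0, 175, 194, 12844], [89.84, 73.95]), ([353, 0, 56, 113, 3310], [376.55, 47.67]), ([421, 0, 139, 128, 8430], [525.11, 62.96]), ([0, 86, 38, 72, 1065], [13.54, 122.75]), ([23, 162, 169, 258, 565], [107.82, 289.32]), ([298, 174, 39, 25, 762], [316.88, 186.15]), ([0, 204, 26, 39, 296], [8.62, 221.67]), ([196, 205, 81, 56, 2055], [235.63, 235.85]), ([310, 219, 28, 28, 288], [323.17, 237.98])]
```

View pics/scenez.png

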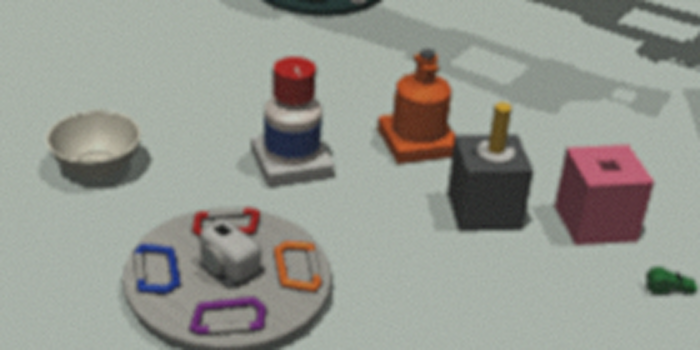

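View pics/sidez.png

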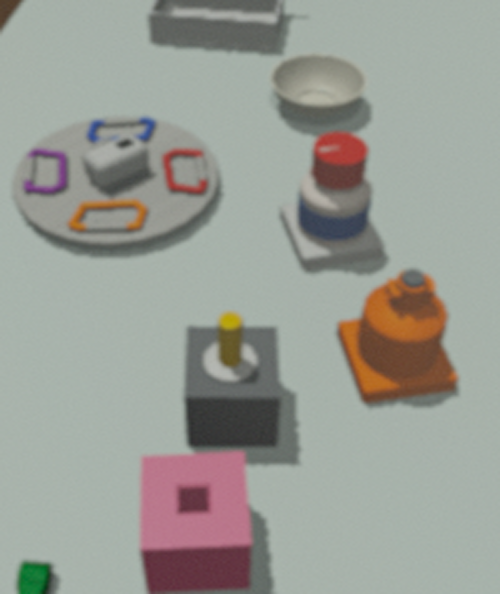

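Run:
```python
from h import *
s=camera_params("scene");d=camera_params("side")
for n,a,b,z in [("cap",(287.6,177.2),(326.6,217.6),.134),("gaugetop",(371.2,192.6),(281.6,296.4),.140),("bowlrim",(207.6,203.5),(317.4,187.0),.045),
 ("gaugedisc",(170+496/2.5,150+151/2.5),(190+231/2.5,150+361/2.2),.084),("stand top",(170+490/2.5,150+156/2.5),(190+232/2.5,150+362/2.2),.08)]:
    print(n,plane(s,a,z)[:2].round(4),plane(d,b,z)[:2].round(4),[x.round(4) for x in tri([ray(s,a),ray(d,b)])])
# stand corners, side crop top
for u,v in [(187,328),(277,326),(280,397),(187,397)]:
    print(plane(d,(190+u/2.5,150+v/2.2),.08)[:2].round(4))
for n,u,v in [("pink",195,500),("orange bottle top",412,278)]: print(n,plane(d,(190+u/2.5,150+v/2.2),.08 if n=="pink" else .12)[:2].round(4))
E=robot.get_obs(); 
R=Ro.from_euler('xyz',E['ee_rot']).as_matrix();print(R.round(4))
```

```text
Traceback (most recent call last):
AttributeError: 'list' object has no attribute 'round'. Did you mean: 'count'?
```

Run:
```python
from h import *
s=camera_params("scene");d=camera_params("side")
for n,a,b,z in [("cap",(287.6,177.2),(326.6,217.6),.134),("gaugetop",(371.2,192.6),(281.6,296.4),.140),("bowlrim",(207.6,203.5),(317.4,187.0),.045),
 ("gaugedisc",(170+496/2.5,150+151/2.5),(190+231/2.5,150+361/2.2),.084),("stand top",(170+490/2.5,150+156/2.5),(190+232/2.5,150+362/2.2),.08)]:
    print(n,plane(s,a,z)[:2].round(4),plane(d,b,z)[:2].round(4),tri([ray(s,a),ray(d,b)])[0].round(4))
for u,v in [(187,328),(277,326),(280,397),(187,397)]:
    print(plane(d,(190+u/2.5,150+v/2.2),.08)[:2].round(4))
for n,u,v in [("pink",195,500),("orange bottle top",412,278)]: print(n,plane(d,(190+u/2.5,150+v/2.2),.08 if n=="pink" else .12)[:2].round(4))
E=robot.get_obs(); 
R=Ro.from_euler('xyz',E['ee_rot']).as_matrix();print(R.round(4))
```

```text
cap [0.4978 0.0184] [0.4854 0.0188] [0.4862 0.016  0.129 ]
gaugetop [0.5509 0.2427] [0.5426 0.2453] [0.5433 0.2431 0.1359]
bowlrim [ 0.5327 -0.2068] [ 0.5253 -0.2021] [ 0.5256 -0.2092  0.0399]
gaugedisc [0.5508 0.2432] [0.5412 0.2437] [0.5423 0.2428 0.0797]
stand top [0.5554 0.2373] [0.5408 0.2419] [0.5421 0.2379 0.0719]
[0.5811 0.2147]
[0.5133 0.1993]
[0.5009 0.2678]
[0.5664 0.2806]
pink [0.5428 0.3625]
orange bottle top [0.417  0.1592]
[[-9.000e-04 -9.095e-01  4.158e-01]
 [-1.500e-03  4.158e-01  9.095e-01]
 [-1.000e+00  2.000e-04 -1.700e-03]]
```

Call:
step_arm:
  motion: "100 0 -2 -0.5 0 0 0;100 0 -3.4 -0.9 0 0 0;100 0 -3.4 -0.9 0 0 0;100 0 -3.4 -0.9 0 0 0;100 0 -3.4 -0.9 0 0 0;100 0 -3.4 -0.9 0 0 0;100 0 -3.4 -0.9 0 0 0;100 0 -3.4 -0.9 0 0 0;100 0 -3.4 -0.9 0 0 0;100 0 -3.4 -0.9 0 0 0;100 0 -3.4 -0.9 0 0 0;100 0 -2 -0.5 0 0 0;100 0 -1 -0.2 0 0 0;100 0 0 0 0 0 0;100 0 0 0 0 0 0"

```text
time: 1.4
tool_pos: [0.5405, 0.2456, 0.224]
ee_rot: [1.708, 1.569, 2.85]
wrist_force: [-0.5, -0.3, -0.0]
width: 0.0939
```

```bash
cat > look.py <<'E'
from h import *
import sys
n=sys.argv[1]
o=robot.get_obs();p=camera_params("wrist");im=snapshot("wrist")
print(o['time'],o['tool_pos'].round(4),Ro.from_euler('xyz',o['ee_rot']).as_matrix().round(3).tolist(),o['wrist_force'].round(1),o['width'],o['joint_positions'].round(2))
np.save(f"pics/{n}.npy",p);cv2.imwrite(f"pics/{n}.png",im[:,:,::-1])
E
python3 look.py w1
```

```text
1.4 [0.5405 0.2456 0.224 ] [[-0.001, -0.909, 0.416], [0.0, 0.416, 0.909], [-1.0, 0.002, -0.0]] [-0.5 -0.3 -0. ] 0.09388764978078211 [ 0.33  0.19  1.26  0.    1.7  -0.81]
```

View pics/w1.png

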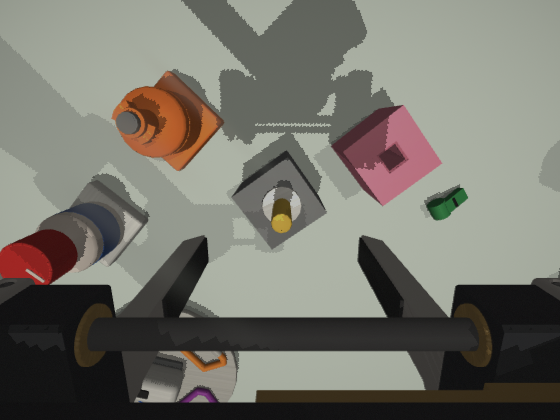

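Run:
```python
from h import *
p=np.load("pics/w1.npy",allow_pickle=True).item();im=cv2.imread("pics/w1.png")[:,:,::-1]
z=cv2.resize(im[140:260,220:340],None,fx=5,fy=5,interpolation=cv2.INTER_CUBIC);cv2.imwrite("pics/w1z.png",z[:,:,::-1])
print(blobs(im,(20,150,60),(33,255,255))[0])
print("red",blobs(im,(-6,150,60),(4,255,255),200)[0])
print("top",plane(p,(281.5,223.5),.14),"disc",plane(p,(281,207),.084))
c=[plane(p,q,.08)[:2] for q in [(287,152),(326,211),(278,248),(233,193)]];print(np.round(c,4),np.mean(c,0))
```

```text
[([271, 199, 21, 34, 554], [281.28, 215.93])]
red [([0, 230, 77, 55, 2742], [36.27, 256.47])]
top [0.54409473 0.24244643 0.14      ] disc [0.54477728 0.24136375 0.084     ]
[[0.4976 0.2694]
 [0.5688 0.2812]
 [0.5855 0.2192]
 [0.5123 0.2029]] [0.5410421  0.24315305]
```

View pics/w1z.png

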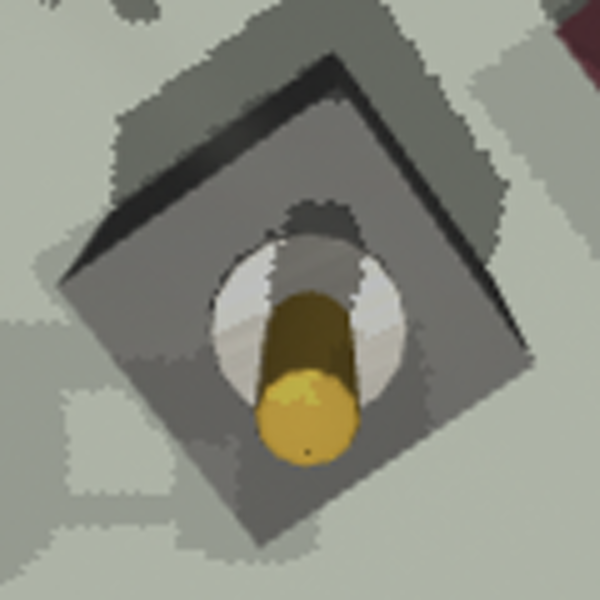

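Run:
```python
from h import *
p=np.load("pics/w1.npy",allow_pickle=True).item()
print("top",plane(p,(281.4,223.4),.14),"disc",plane(p,(281.6,205.6),.084))
c=np.array([plane(p,q,.08)[:2] for q in [(289,160),(326.6,212),(272,249.4),(231.6,196.6)]]);print(np.round(c,4),np.mean(c,0),np.linalg.norm(c-np.roll(c,1,0),axis=1))
```

```text
top [0.54398027 0.24240707 0.14      ] disc [0.54369725 0.24252456 0.084     ]
[[0.5055 0.268 ]
 [0.5701 0.2813]
 [0.5843 0.2127]
 [0.515  0.1999]] [0.54371696 0.24047169] [0.0687946  0.06595743 0.07006303 0.07045852]
```

Call:
step_arm:
  motion: "100 0 -0.45 -0.14 0 0 0;100 3 0 0 0 0 0;100 3 0 0 0 0 0;100 2.5 0 0 0 0 0;100 1.7 0 0 0 0 0;100 1 0 0 0 0 0;100 0 0 0 0 0 0;100 0 0 0 0 0 0"

```text
time: 2.12
tool_pos: [0.5442, 0.2428, 0.113]
ee_rot: [-0.505, 1.57, 0.639]
wrist_force: [0.3, 0.0, -0.4]
width: 0.0938
```

```bash
python3 look.py w2
```

```text
2.1167 [0.5442 0.2428 0.113 ] [[0.0, -0.91, 0.415], [0.0, 0.415, 0.91], [-1.0, -0.0, 0.0]] [ 0.3  0.  -0.4] 0.09375261665828485 [ 0.32  0.23  1.43  0.    1.48 -0.82]
```

View pics/w2.png

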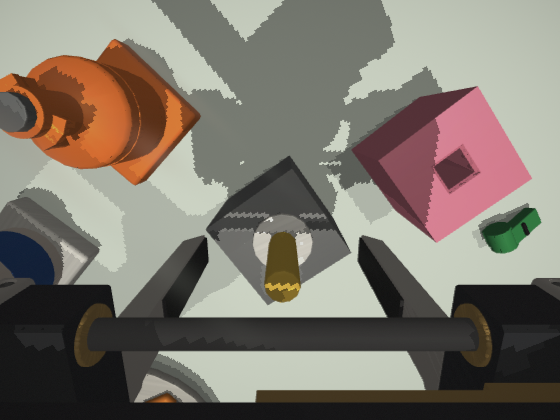

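The handle (282,270) is centred between the jaws and nothing touches the fingers. I'll close on it.

Call:
step_arm:
  motion: "40 0 0 0 0 0 0;10 0 0 0 0 0 0;0 0 0 0 0 0 0;0 0 0 0 0 0 0;0 0 0 0 0 0 0;0 0 0 0 0 0 0;0 0 0 0 0 0 0;0 0 0 0 0 0 0;0 0 0 0 0 0 0;0 0 0 0 0 0 0"

```text
time: 3.0
tool_pos: [0.5445, 0.2422, 0.1124]
ee_rot: [1.186, 1.571, 2.328]
wrist_force: [0.1, -1.2, -0.2]
width: 0.0309
```

Call:
step_arm:
  motion: "0 0 0 0 0 0 0;0 0 0 0 0 0 0;0 0 0 0 0 0 0;0 0 0 0 0 0 0;0 0 0 0 0 0 0"

```text
time: 3.42
tool_pos: [0.5445, 0.2422, 0.1125]
ee_rot: [-0.003, 1.571, 1.139]
wrist_force: [0.5, 1.4, 0.2]
width: 0.0174
```

Call:
step_arm:
  motion: "0 -0.5 0 0 0 0 0;0 -1 0 0 0 0 0;0 -1.5 0 0 0 0 0;0 -2 0 0 0 0 0;0 -2 0 0 0 0 0;0 -2 0 0 0 0 0;0 -2 0 0 0 0 0;0 -2 0 0 0 0 0;0 -1 0 0 0 0 0;0 -0.5 0 0 0 0 0;0 0 0 0 0 0 0;0 0 0 0 0 0 0"

```text
time: 4.42
tool_pos: [0.5443, 0.2421, 0.2568]
ee_rot: [2.266, 1.57, -2.875]
wrist_force: [0.7, 0.2, -0.2]
width: 0.0175
```

```bash
python3 look.py w3; python3 -c "
from h import *
cv2.imwrite('pics/side3.png',snapshot('side')[:,:,::-1])"
```

```text
4.4167 [0.5443 0.2421 0.2568] [[-0.001, -0.909, 0.416], [-0.0, 0.416, 0.909], [-1.0, 0.001, -0.001]] [ 0.7  0.2 -0.2] 0.01751216966303835 [ 0.32  0.19  1.2   0.    1.76 -0.82]
```

View pics/w3.png

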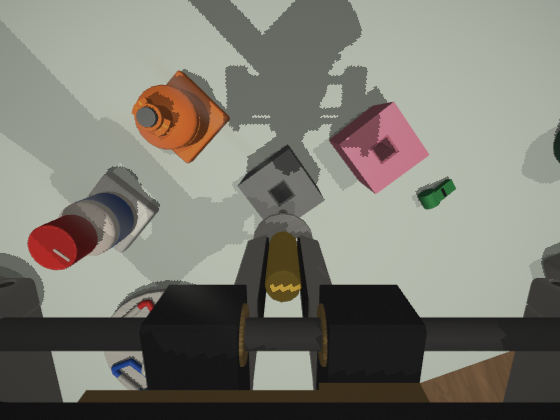

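View pics/side3.png

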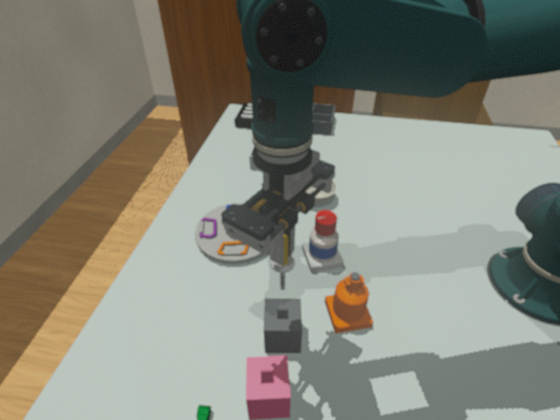

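Run:
```python
from h import *
p=np.load("pics/w3.npy",allow_pickle=True).item();im=cv2.imread("pics/w3.png")[:,:,::-1]
z=np.hstack([cv2.resize(im[150:250,20:120],None,fx=4,fy=4,interpolation=cv2.INTER_CUBIC) if 0 else cv2.resize(im[200:300,10:110],None,fx=4,fy=4),cv2.resize(im[140:240,230:330],None,fx=4,fy=4)]);cv2.imwrite("pics/w3z.png",z[:,:,::-1])
```

```text
(no output)
```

View pics/w3z.png

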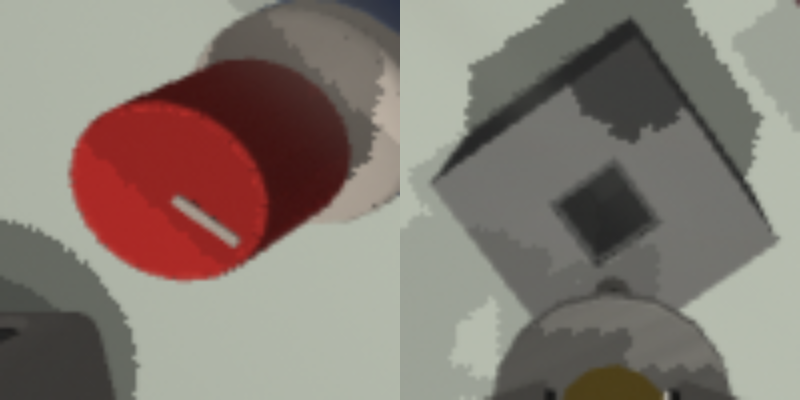

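Run:
```python
from h import *
p=np.load("pics/w3.npy",allow_pickle=True).item()
print("hole",plane(p,(281.75,193.25),.08)[:2],"cap",plane(p,(52.5,247.3),.134)[:2])
a=plane(p,(53,249.5),.134);b=plane(p,(69.5,261.2),.134);print(a,b,np.arctan2(*(b-a)[1::-1]))
```

```text
hole [0.54352565 0.24071286] cap [0.48818651 0.01722071]
[0.49033154 0.01628123 0.134     ] [0.50763437 0.0238235  0.134     ] 0.4110646281793109
```

Call:
step_arm:
  motion: "0 0 -0.3 -0.8 0 0 0;0 0 -0.7 -1.7 0 0 0;0 0 -1.1 -2.6 0 0 0;0 0 -1.3 -3.2 0 0 0;0 0 -1.3 -3.2 0 0 0;0 0 -1.3 -3.2 0 0 0;0 0 -1.3 -3.2 0 0 0;0 0 -1.3 -3.2 0 0 0;0 0 -1.3 -3.2 0 0 0;0 0 -1.3 -3.2 0 0 0;0 0 -1.3 -3.2 0 0 0;0 0 -1.3 -3.2 0 0 0;0 0 -1.3 -3.2 0 0 0;0 0 -1.1 -2.6 0 0 0;0 0 -0.7 -1.7 0 0 0;0 0 -0.2 -0.2 0 0 0;0 0 0 0 0 0 0;0 0 0 0 0 0 0;0 0 0 0 0 0 0"

```text
time: 6.1
tool_pos: [0.527, -0.2061, 0.2573]
ee_rot: [0.703, 1.57, 1.846]
wrist_force: [1.6, -0.2, -1.4]
width: 0.0176
```

```bash
python3 look.py w4
```

```text
6.1 [ 0.527  -0.2061  0.2573] [[-0.0, -0.91, 0.414], [0.001, 0.414, 0.91], [-1.0, 0.001, 0.001]] [ 1.6 -0.2 -1.4] 0.017583716619180987 [-0.47  0.12  1.27  0.    1.75 -1.62]
```

View pics/w4.png

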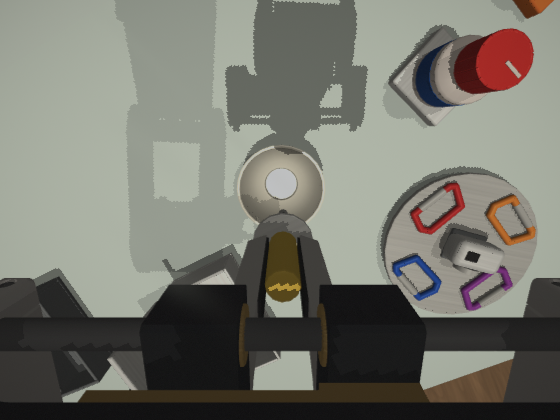

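Run:
```python
from h import *
p=np.load("pics/w4.npy",allow_pickle=True).item();im=cv2.imread("pics/w4.png")[:,:,::-1]
print("floor",plane(p,(281,183.5),.006)[:2],"rim",plane(p,(280.5,189),.045)[:2],"rim w",plane(p,(323,189),.045)-plane(p,(238,189),.045))
print("cap",plane(p,(494.5,59),.134)[:2])
z=np.hstack([cv2.resize(im[130:250,225:345],None,fx=4,fy=4),cv2.resize(im[20:140,390:510+40][:,:],None,fx=4,fy=4)]);cv2.imwrite("pics/w4z.png",z[:480,:800,::-1])
```

```text
floor [ 0.52908318 -0.20969381] rim [ 0.52825097 -0.20980957] rim w [0.04339524 0.09542375 0.        ]
cap [0.48406851 0.00953119]
```

View pics/w4z.png

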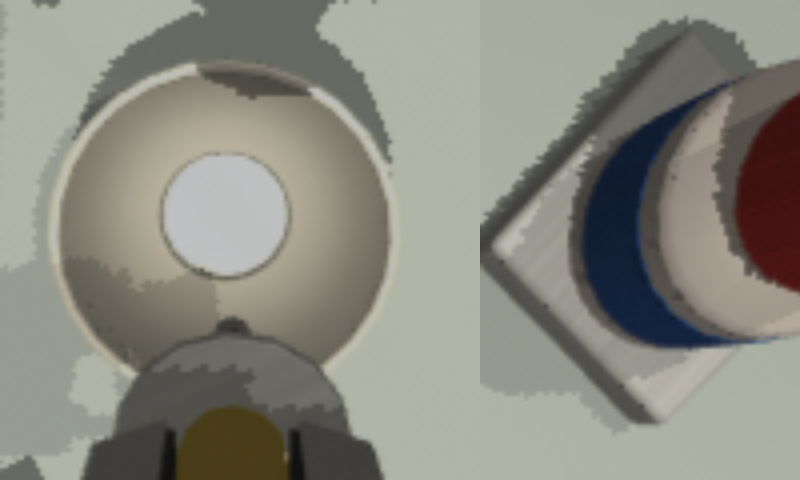

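Call:
step_arm:
  motion: "0 0 -0.33 -0.25 0 0 0;0 1 0 0 0 0 0;0 2 0 0 0 0 0;0 2.5 0 0 0 0 0;0 2.5 0 0 0 0 0;0 2 0 0 0 0 0;0 1.5 0 0 0 0 0;0 1 0 0 0 0 0;0 0.5 0 0 0 0 0;0 0.5 0 0 0 0 0;0 0 0 0 0 0 0;0 0 0 0 0 0 0"

```text
time: 7.15
tool_pos: [0.5294, -0.2111, 0.1232]
ee_rot: [-1.543, 1.569, -0.401]
wrist_force: [-0.2, -0.5, -1.1]
width: 0.0176
```

```bash
python3 look.py w5
```

```text
7.15 [ 0.5294 -0.2111  0.1232] [[0.001, -0.909, 0.416], [-0.001, 0.416, 0.909], [-1.0, -0.001, 0.0]] [-0.2 -0.5 -1.1] 0.017582211857323088 [-0.48  0.17  1.48  0.    1.49 -1.62]
```

View pics/w5.png

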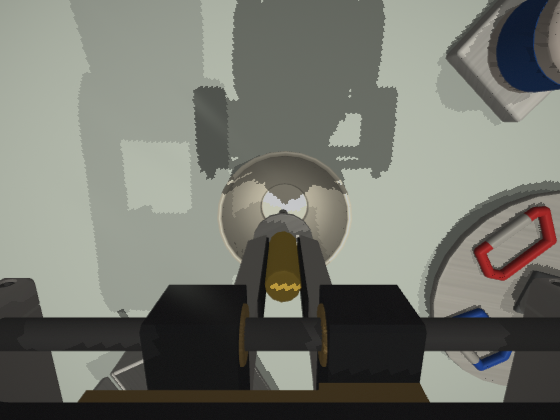

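Call:
step_arm:
  motion: "0 0.5 0 0 0 0 0;0 0.4 0 0 0 0 0;0 0.3 0 0 0 0 0;0 0.2 0 0 0 0 0;0 0 0 0 0 0 0;0 0 0 0 0 0 0"

```text
time: 7.7
tool_pos: [0.5289, -0.2109, 0.1082]
ee_rot: [1.374, 1.57, 2.516]
wrist_force: [0.1, 0.2, -0.3]
width: 0.0175
```

```bash
python3 look.py w6; python3 -c "
from h import *
a=cv2.imread('pics/w6.png')[140:270,215:355];b=snapshot('side')[130:260,250:390,::-1]
cv2.imwrite('pics/w6z.png',np.hstack([cv2.resize(a,(400,370)),cv2.resize(b,(400,370))]))"
```

```text
7.7 [ 0.5289 -0.2109  0.1082] [[-0.0, -0.909, 0.416], [0.0, 0.416, 0.909], [-1.0, 0.0, 0.0]] [ 0.1  0.2 -0.3] 0.01750350300491883 [-0.48  0.18  1.5   0.    1.46 -1.62]
```

View pics/w6z.png

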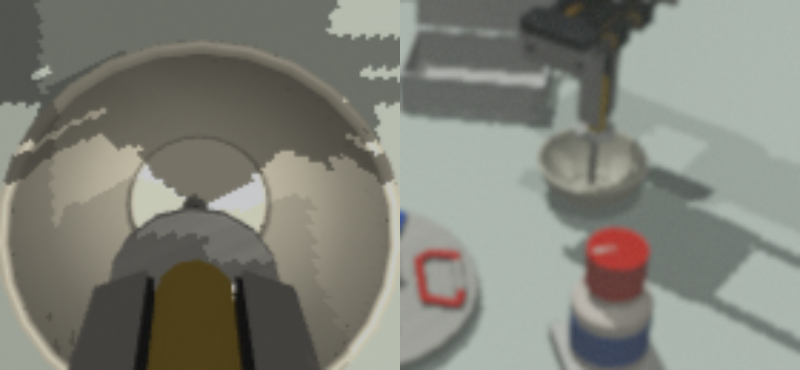

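Call:
step_arm:
  motion: "0 0.1 0 0 0 0 0;0 0.1 0 0 0 0 0;0 0 0 0 0 0 0;0 0 0 0 0 0 0;0 0 0 0 0 0 0"

```text
time: 8.22
tool_pos: [0.529, -0.2109, 0.1065]
ee_rot: [0.06, 1.571, 1.202]
wrist_force: [-0.4, -0.4, -1.5]
width: 0.0173
```

Call:
step_arm:
  motion: "0 -0.5 0 0 0 0 0;0 -1.5 0 0 0 0 0;0 -2.5 0 0 0 0 0;0 -3 0 0 0 0 0;0 -3 0 0 0 0 0;0 -2.5 0 0 0 0 0;0 -1.5 0 0 0 0 0;0 -0.5 0 0 0 0 0;0 0 0 0 0 0 0"

```text
time: 8.97
tool_pos: [0.5297, -0.2112, 0.2587]
ee_rot: [-1.606, 1.567, -0.464]
wrist_force: [0.3, 0.5, -1.0]
width: 0.0174
```

Call:
step_arm:
  motion: "0 0 0.3 0.8 0 0 0;0 0 0.7 1.7 0 0 0;0 0 1.1 2.6 0 0 0;0 0 1.3 3.2 0 0 0;0 0 1.3 3.2 0 0 0;0 0 1.3 3.2 0 0 0;0 0 1.3 3.2 0 0 0;0 0 1.3 3.2 0 0 0;0 0 1.3 3.2 0 0 0;0 0 1.4 3.2 0 0 0;0 0 1.4 3.2 0 0 0;0 0 1.4 3.2 0 0 0;0 0 1.4 3.2 0 0 0;0 0 1.1 2.6 0 0 0;0 0 0.7 1.7 0 0 0;0 0 0.2 0.4 0 0 0;0 0 0 0 0 0 0;0 0 0 0 0 0 0;0 0 0 0 0 0 0"

```text
time: 10.55
tool_pos: [0.5435, 0.2407, 0.2559]
ee_rot: [2.697, 1.569, -2.446]
wrist_force: [0.1, -0.4, 0.2]
width: 0.0176
```

```bash
python3 look.py w7; python3 -c "
from h import *
a=cv2.imread('pics/w7.png')[140:290,215:365]
cv2.imwrite('pics/w7z.png',cv2.resize(a,(600,600)))"
```

```text
10.55 [0.5435 0.2407 0.2559] [[-0.001, -0.909, 0.417], [-0.001, 0.417, 0.909], [-1.0, 0.001, -0.001]] [ 0.1 -0.4  0.2] 0.01764986849402454 [ 0.32  0.18  1.2  -0.    1.76 -0.82]
```

View pics/w7z.png

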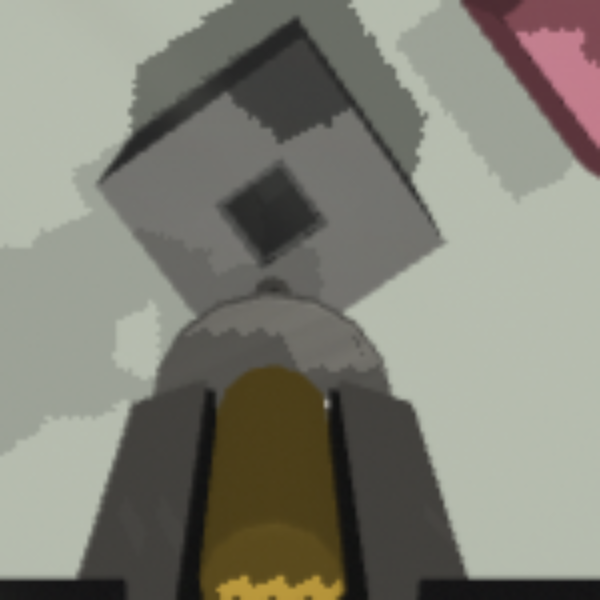

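Call:
step_arm:
  motion: "0 1 0 0 0 0 0;0 2 0 0 0 0 0;0 2 0 0 0 0 0;0 1.3 0 0 0 0 0;0 0.7 0 0 0 0 0;0 0 0 0 0 0 0;0 0 0 0 0 0 0"

```text
time: 11.18
tool_pos: [0.5437, 0.2415, 0.1864]
ee_rot: [2.304, 1.571, -2.838]
wrist_force: [0.2, 0.4, 0.3]
width: 0.0174
```

```bash
python3 look.py w8; python3 -c "
from h import *
a=cv2.imread('pics/w8.png')[140:290,215:365];b=snapshot('side')[210:360,210:360,::-1]
cv2.imwrite('pics/w8z.png',np.hstack([cv2.resize(a,(400,400)),cv2.resize(b,(400,400))]))"
```

```text
11.1833 [0.5437 0.2415 0.1864] [[-0.0, -0.909, 0.417], [-0.0, 0.417, 0.909], [-1.0, 0.0, -0.0]] [0.2 0.4 0.3] 0.017429212108825382 [ 0.32  0.2   1.32  0.    1.62 -0.82]
```

View pics/w8z.png

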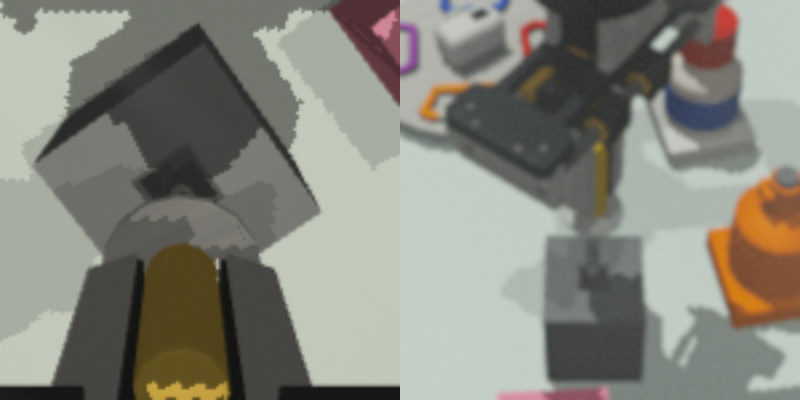

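Tip is over the hole in both views. Inserting: 7.4 cm to go.

Call:
step_arm:
  motion: "0 0.5 0 0 0 0 0;0 0.7 0 0 0 0 0;0 0.7 0 0 0 0 0;0 0.7 0 0 0 0 0;0 1 0 0 0 0 0;0 1 0 0 0 0 0;0 1 0 0 0 0 0;0 0.7 0 0 0 0 0;0 0.4 0 0 0 0 0;0 0.3 0 0 0 0 0;0 0.1 0 0 0 0 0;0 0 0 0 0 0 0;0 0 0 0 0 0 0"

```text
time: 12.37
tool_pos: [0.544, 0.2421, 0.1161]
ee_rot: [-0.749, 1.57, 0.393]
wrist_force: [0.6, -0.3, -0.8]
width: 0.0173
```

Call:
step_arm:
  motion: "0 0.1 0 0 0 0 0;0 0.1 0 0 0 0 0;0 0.1 0 0 0 0 0;0 0.1 0 0 0 0 0;0 0 0 0 0 0 0;0 0 0 0 0 0 0"

```text
time: 12.87
tool_pos: [0.5438, 0.2421, 0.1124]
ee_rot: [-0.825, 1.57, 0.317]
wrist_force: [-1.7, 0.1, 4.6]
width: 0.0175
```

Call:
step_arm:
  motion: "60 0 0 0 0 0 0;60 0 0 0 0 0 0;60 0 0 0 0 0 0;60 0 0 0 0 0 0;60 0 0 0 0 0 0;60 0 0 0 0 0 0;60 0 0 0 0 0 0;60 0 0 0 0 0 0"

```text
time: 13.53
tool_pos: [0.5436, 0.242, 0.1114]
ee_rot: [0.264, 1.571, 1.406]
wrist_force: [0.4, -0.9, 0.7]
width: 0.0563
```

Call:
step_arm:
  motion: "80 -1 0 0 0 0 0;100 -2 0 0 0 0 0;100 -2.5 0 0 0 0 0;100 -2.5 0 0 0 0 0;100 -2 0 0 0 0 0;100 -1.2 0 0 0 0 0;100 0 0 0 0 0 0;100 0 0 0 0 0 0"

```text
time: 14.2
tool_pos: [0.5439, 0.2421, 0.2241]
ee_rot: [-0.788, 1.569, 0.354]
wrist_force: [0.5, -0.3, -0.5]
width: 0.0941
```

```bash
python3 look.py w9
```

```text
14.2 [0.5439 0.2421 0.2241] [[0.001, -0.909, 0.416], [0.001, 0.416, 0.909], [-1.0, -0.001, 0.001]] [ 0.5 -0.3 -0.5] 0.09413089970580994 [ 0.32  0.19  1.26  0.    1.69 -0.82]
```

View pics/w9.png

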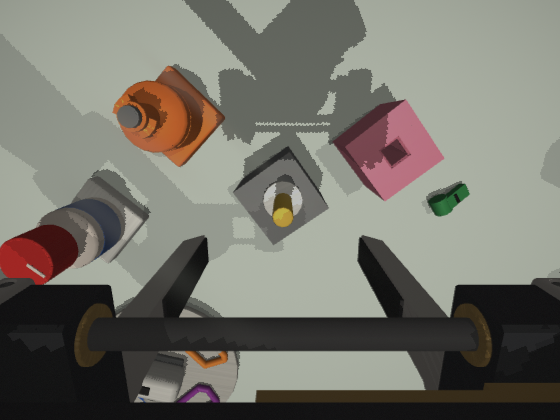

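Call:
step_arm:
  motion: "100 0 -0.2 -1.2 0 0 0;100 0 -0.4 -2.4 0 0 0;100 0 -0.6 -3 0 0 0;100 0 -0.6 -3 0 0 0;100 0 -0.6 -3 0 0 0;100 0 -0.6 -3 0 0 0;100 0 -0.6 -3 0 0 0;100 0 -0.4 -2.4 0 0 0;100 0 -0.2 -1.5 0 0 0;100 0 0 -0.5 0.05 0 0;100 0 0 0 0.1 0 0;100 0 0 0 0.12 0 0;100 0 0 0 0.12 0 0;100 0 0 0 0.12 0 0;100 0 0 0 0.12 0 0;100 0 0 0 0.12 0 0;100 0 0 0 0.1 0 0;100 0 0 0 0.05 0 0;100 0 0 0 0 0 0;100 0 0 0 0 0 0"

```text
time: 15.92
tool_pos: [0.4852, 0.0149, 0.222]
ee_rot: [2.872, 1.568, 3.115]
wrist_force: [0.1, 0.2, -0.1]
width: 0.0946
```

```bash
python3 look.py w10
```

```text
15.9167 [0.4852 0.0149 0.222 ] [[-0.003, -0.241, 0.971], [0.0, 0.971, 0.241], [-1.0, 0.001, -0.003]] [ 0.1  0.2 -0.1] 0.0945843772516922 [-0.09 -0.05  1.52 -0.    1.68 -0.33]
```

View pics/w10.png

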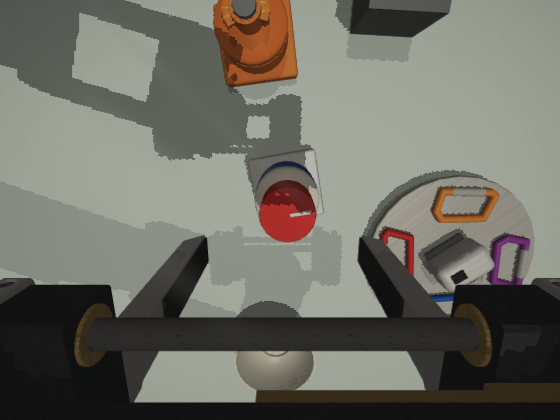

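Run:
```python
from h import *
p=np.load("pics/w10.npy",allow_pickle=True).item();im=cv2.imread("pics/w10.png")[:,:,::-1]
z=cv2.resize(im[140:260,220:340],None,fx=5,fy=5);cv2.imwrite("pics/w10z.png",z[:,:,::-1])
h=cv2.cvtColor(im,cv2.COLOR_RGB2HSV);m=cv2.inRange(h,(0,170,125),(5,255,255))|cv2.inRange(h,(174,170,125),(180,255,255));m[:,350:]=0;m[:150]=0
c=max(cv2.findContours(m,cv2.RETR_EXTERNAL,cv2.CHAIN_APPROX_NONE)[0],key=cv2.contourArea)
print(cv2.fitEllipse(c),cv2.boundingRect(c),plane(p,cv2.fitEllipse(c)[0],.134))
```

```text
((285.2257995605469, 222.05357360839844), (34.84804916381836, 58.0369758605957), 101.01338958740234) (260, 204, 56, 38) [0.48792168 0.01022959 0.134     ]
```

View pics/w10z.png

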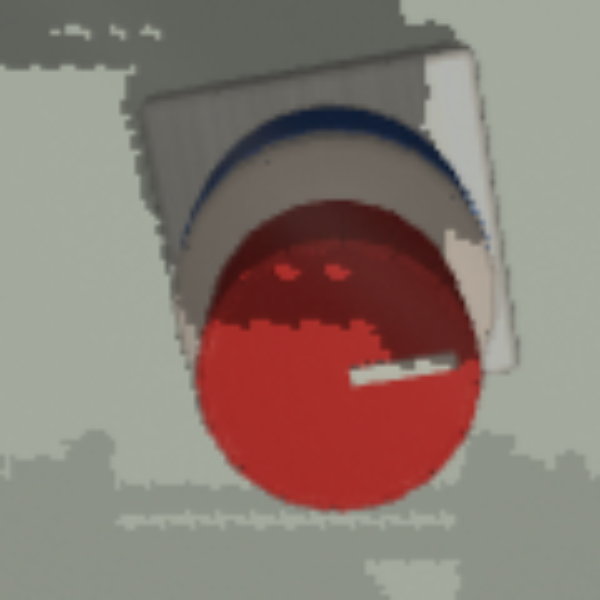

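Run:
```python
from h import *
p=np.load("pics/w10.npy",allow_pickle=True).item()
P=lambda u,v:plane(p,(220+u/5,140+v/5),.134)
c=P(339,374.5);print(c,np.linalg.norm(P(482,374)-P(196,374)),np.linalg.norm(P(339,511)-P(339,238)))
o=robot.get_obs();R=Ro.from_euler('xyz',o['ee_rot']).as_matrix();print(R.T@(np.r_[c[:2],.116]-o['tool_pos']))
# calibration check: gauge with same kind of view: w9 handle top
```

```text
[0.48848321 0.01688991 0.134     ] 0.04812330773424103 0.0480068439957098
[0.10631761 0.00104391 0.00362857]
```

Call:
step_arm:
  motion: "100 0 0.1 0.36 0 0 0;100 1 0 0 0 0 0;100 2 0 0 0 0 0;100 2.5 0 0 0 0 0;100 2 0 0 0 0 0;100 1.5 0 0 0 0 0;100 0.8 0 0 0 0 0;100 0.4 0 0 0 0 0;100 0 0 0 0 0 0;100 0 0 0 0 0 0"

```text
time: 16.8
tool_pos: [0.49, 0.0172, 0.1221]
ee_rot: [-0.254, 1.57, -0.012]
wrist_force: [0.1, -0.4, 1.0]
width: 0.0941
```

```bash
python3 look.py w11
```

```text
16.8 [0.49   0.0172 0.1221] [[0.001, -0.24, 0.971], [-0.0, 0.971, 0.24], [-1.0, -0.0, 0.001]] [ 0.1 -0.4  1. ] 0.09407487137708562 [-0.08 -0.    1.67  0.    1.47 -0.32]
```

View pics/w11.png

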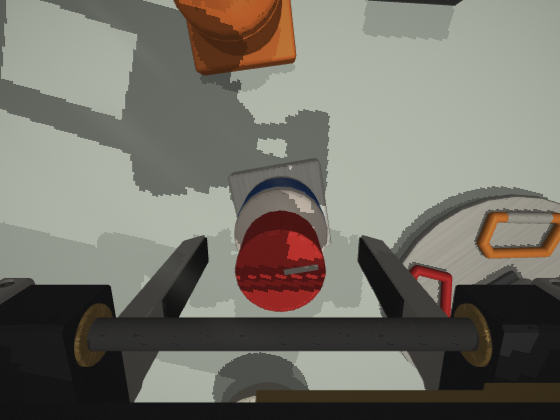

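Call:
step_arm:
  motion: "100 0.3 0 -0.12 0 0 0;60 0 0 0 0 0 0;40 0 0 0 0 0 0;20 0 0 0 0 0 0;20 0 0 0 0 0 0;20 0 0 0 0 0 0;20 0 0 0 0 0 0;20 0 0 0 0 0 0;10 0 0 0 0 0 0;10 0 0 0 0 0 0;10 0 0 0 0 0 0;10 0 0 0 0 0 0"

```text
time: 17.85
tool_pos: [0.4885, 0.0169, 0.1185]
ee_rot: [0.06, 1.57, 0.302]
wrist_force: [2.0, -0.2, -1.7]
width: 0.0483
```

Call:
step_arm:
  motion: "0 0 0 0 0 0 0;0 0.1 0 0 0 0 0;0 0.1 0 0 0 0 0;0 0.1 0 0 0 0 0;0 0.1 0 0 0 0 0;0 0 0 0 0 0 0;0 0 0 0 0 0 0"

```text
time: 18.43
tool_pos: [0.4886, 0.0169, 0.1158]
ee_rot: [-0.218, 1.57, 0.024]
wrist_force: [-0.9, -0.4, 6.9]
width: 0.0483
```

Call:
step_arm:
  motion: "0 0.1 0 0 0 0 0;0 0.1 0 0 0 0 0;0 0.1 0 0 0 0 0;0 0 0 0 0 0 0;0 0 0 0 0 0 0"

```text
time: 18.85
tool_pos: [0.4886, 0.017, 0.1134]
ee_rot: [-0.23, 1.569, 0.012]
wrist_force: [-3.2, 0.6, 9.1]
width: 0.0477
```

Call:
step_arm:
  motion: "0 0.1 0 0 0 0 0;0 0 0 0 -0.05 0 0;0 0 0 0 -0.05 0 0;0 0 0 0 -0.05 0 0;0 0 0 0 -0.05 0 0;0 0 0 0 0 0 0;0 0 0 0 0 0 0"

```text
time: 19.43
tool_pos: [0.4894, 0.0168, 0.113]
ee_rot: [-0.509, 1.567, -0.067]
wrist_force: [-0.8, -0.1, 8.3]
width: 0.0478
```

```bash
python3 look.py w12;python3 -c "
from h import *
print(robot.get_obs()['wrist_torque'])"
```

```text
19.4333 [0.4894 0.0168 0.113 ] [[0.004, -0.428, 0.904], [-0.0, 0.904, 0.428], [-1.0, -0.002, 0.003]] [-0.8 -0.1  8.3] 0.04784961620527803 [-0.08  0.    1.68  0.    1.45 -0.52]
[ 0.02713518  0.33905331 -0.02383248]
```

View pics/w12.png

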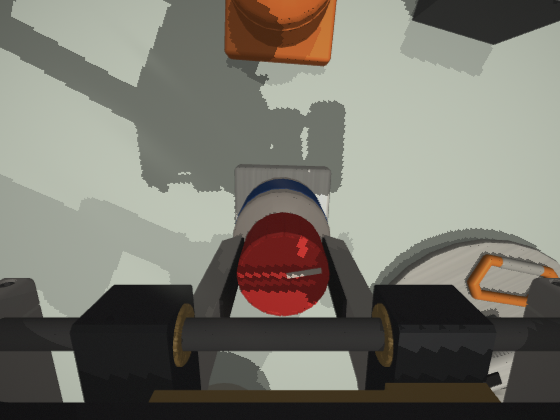

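Call:
step_arm:
  motion: "0 0.05 0 0 -0.06 0 0;0 0 0 0 -0.08 0 0;0 0 0 0 -0.08 0 0;0 0 0 0 -0.08 0 0;0 0 0 0 -0.08 0 0;0 0 0 0 -0.08 0 0;0 0 0 0 -0.08 0 0;0 0 0 0 -0.08 0 0;0 0 0 0 0 0 0;0 0 0 0 0 0 0"

```text
time: 20.32
tool_pos: [0.4901, 0.0169, 0.1129]
ee_rot: [-1.092, 1.565, -0.029]
wrist_force: [0.3, 0.9, 9.9]
width: 0.0478
```

Call:
step_arm:
  motion: "0 0 0 0 -0.08 0 0;0 0 0 0 -0.08 0 0;0 0 0 0 -0.08 0 0;0 0 0 0 -0.08 0 0;0 0 0 0 -0.08 0 0;0 0 0 0 -0.08 0 0;0 0 0 0 -0.08 0 0;0 0 0 0 0 0 0;0 0 0 0 0 0 0"

```text
time: 21.07
tool_pos: [0.4902, 0.0169, 0.1129]
ee_rot: [-1.63, 1.565, -0.008]
wrist_force: [0.1, 0.8, 9.0]
width: 0.0486
```

```bash
python3 look.py w13;python3 -c "
from h import *
print(robot.get_obs()['wrist_torque'])"
```

```text
21.0667 [0.4902 0.0169 0.1129] [[0.006, -0.999, -0.051], [-0.0, -0.051, 0.999], [-1.0, -0.006, -0.0]] [0.1 0.8 9. ] 0.048579152608724974 [-0.08  0.    1.68  0.    1.45 -1.7 ]
[0.15517227 0.05741347 0.01658337]
```

View pics/w13.png

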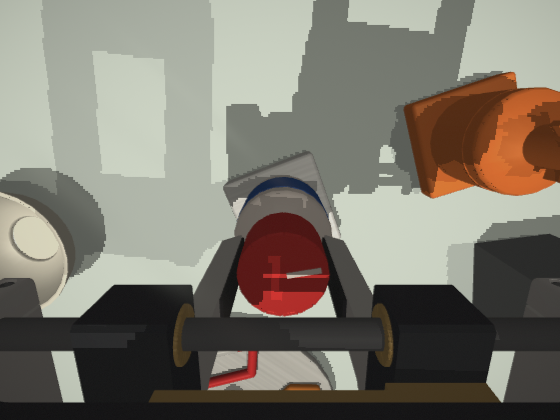

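Call:
step_arm:
  motion: "0 -0.2 0 0 0 0 0;0 -0.3 0 0 0 0 0;0 -0.4 0 0 0 0 0;0 -0.5 0 0 0 0 0;0 -0.5 0 0 0 0 0;0 -0.6 0 0 0 0 0;0 -0.8 0 0 0 0 0;0 0 0 0 0 0 0;0 0 0 0 0 0 0"

```text
time: 21.87
tool_pos: [0.4885, 0.0168, 0.1434]
ee_rot: [-1.669, 1.57, -0.047]
wrist_force: [0.3, -0.7, -0.8]
width: 0.0483
```

```bash
python3 look.py w14
```

```text
21.8667 [0.4885 0.0168 0.1434] [[0.001, -0.999, -0.051], [-0.0, -0.051, 0.999], [-1.0, -0.001, -0.0]] [ 0.3 -0.7 -0.8] 0.04831645860873332 [-0.08 -0.02  1.64  0.    1.52 -1.7 ]
```

View pics/w14.png

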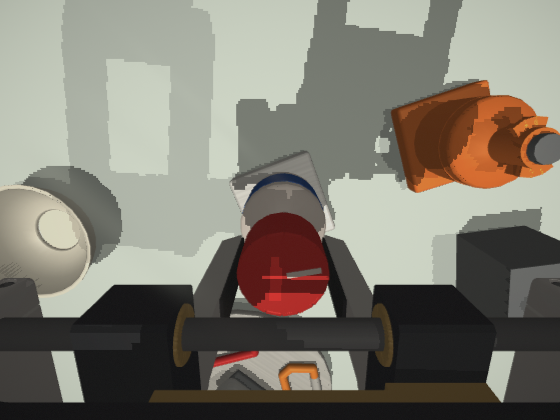

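Cap rises with the gripper, without force. 7.5 cm remain to the 10 cm height.

Call:
step_arm:
  motion: "0 -0.6 0 0 0 0 0;0 -1 0 0 0 0 0;0 -1.3 0 0 0 0 0;0 -1.5 0 0 0 0 0;0 -1.3 0 0 0 0 0;0 -1 0 0 0 0 0;0 -0.6 0 0 0 0 0;0 -0.2 0 0 0 0 0;0 0 0 0 0 0 0;0 0 0 0 0 0 0;0 0 0 0 0 0 0;0 0 0 0 0 0 0"

```text
time: 22.92
tool_pos: [0.4879, 0.0169, 0.217]
ee_rot: [1.398, 1.569, 3.02]
wrist_force: [0.3, -0.4, -1.1]
width: 0.0481
```

```bash
python3 look.py w15; python3 -c "
from h import *
cv2.imwrite('pics/side15.png',snapshot('side')[:,:,::-1]);cv2.imwrite('pics/scene15.png',snapshot('scene')[:,:,::-1])"
```

```text
22.9167 [0.4879 0.0169 0.217 ] [[-0.002, -0.999, -0.051], [0.0, -0.051, 0.999], [-1.0, 0.002, 0.0]] [ 0.3 -0.4 -1.1] 0.048112495004819886 [-0.08 -0.05  1.52  0.    1.67 -1.7 ]
```

View pics/w15.png

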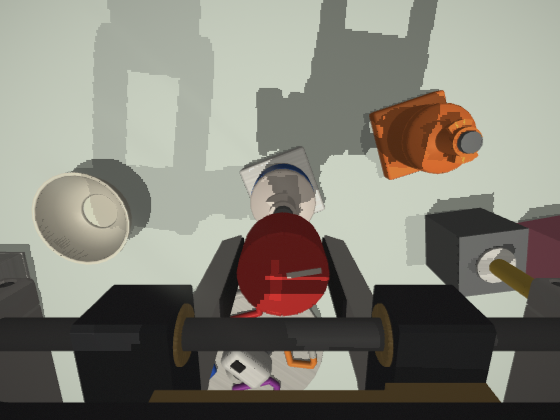

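View pics/side15.png

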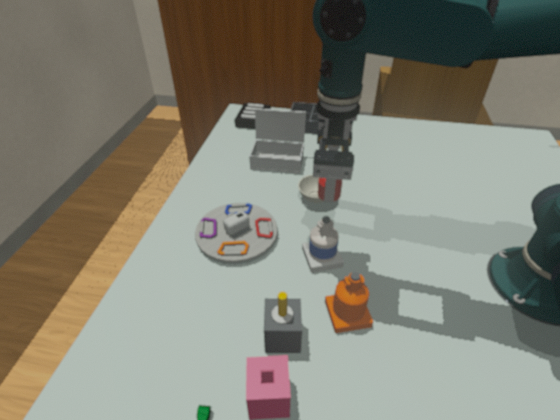

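View pics/scene15.png

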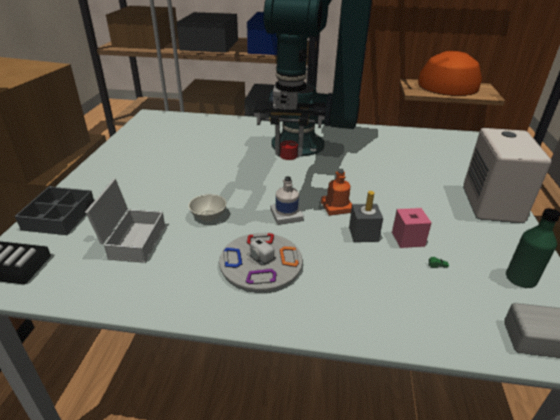

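Call:
step_arm:
  motion: "0 -0.1 0 0 0 0 0;0 0 0 0 0 0 0;0 0 0 0 0 0 0;0 0 0 0 0 0 0;0 0 0 0 0 0 0;0 0 0 0 0 0 0;0 0 0 0 0 0 0;0 0 0 0 0 0 0"

```text
time: 23.73
tool_pos: [0.4883, 0.0169, 0.219]
ee_rot: [-0.928, 1.571, 0.694]
wrist_force: [0.0, 0.4, -0.4]
width: 0.0479
```

```bash
python3 -c "
from h import *
for n in ('scene','side'):
    a=cv2.imread(f'pics/{n}15.png')[:,:,::-1]
    b=cv2.imread(f'pics/{n}0.png')[:,:,::-1]
    for im in(b,a): print(n,[x[1] for x in blobs(im,(20,150,90),(33,255,255),15)[0]],[x[1] for x in blobs(im,(65,120,30),(85,255,255),15)[0]][:2])
o=robot.get_obs();print(o['tool_pos'],o['qvel'].round(3),o['width'],o['time'])
print(robot.close_job())"
```

```text
scene [[369.38, 199.71]] [[434.53, 260.21]]
scene [[369.34, 199.79]] [[435.12, 259.96]]
side [[281.58, 296.44], [281.43, 310.11]] [[203.13, 412.7]]
side [[282.02, 296.27], [282.04, 311.07]] [[203.21, 412.67]]
[0.48829342 0.01690055 0.21899356] [ 0.001 -0.001 -0.     0.001 -0.002  0.002] 0.04787102846337123 23.7333
the job is handed in; nothing more can be done
None
```

The job is done and handed in at 23.7 s, within the 72 s limit.

- **Gauge:** I lowered the tip inside the bowl to about 9 mm above the shelf. It did not touch the bowl, so it was under a centimetre from the inner floor; I did not measure the floor height directly. The gauge then went back in its stand and pressed down with about 5 N. In the final pictures it stands upright, within about 1 px of where it started.
- **Cap:** I pressed it about 5.5 mm down (about 9 N), turned it 79° counter-clockwise and lifted it off without resistance.
- **Final pose:** The gripper holds the cap still (opening 47.9 mm) about 100 mm above its closed position. The gripper has no measurable tilt and is within about 1 mm of straight over the bottle.
- **Rest of the shelf:** The bottle's neck is bare, and the pictures show the bowl and the other things where they were. I measured only the gauge and the whistle; the rest I checked by eye.

No check failed. My first position estimates from the scene and side cameras differed by up to 15 mm, so I used the wrist camera for the grasps and the dip.

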